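Refit the seal bar of the vacuum packer

ROBOT

A 6-joint arm with a two-finger parallel gripper is mounted at the origin on the work surface. World frame = base frame: x ahead of the robot, y to its left, z up, the work surface at z = 0. Lengths are in m, angles in rad, forces in N, time in s.
With the tool pointing down it reaches from about 0.325 to 0.9 m from the base axis. Payload 6.1 kg.
Tool frame: the origin (TCP) lies on the mounting face of the last link; the fingertips stand 173 mm ahead of it and the grasp point (between the pads) lies arm.hold_point_z ahead of it (arm.hold_point_z is the distance from the TCP to the grasp point, in m); z points along the fingers, y is the line along which they close (so a half turn about z gives the same grasp; the last joint's range is limited). The gripper opens to 85 mm and grips with 20 to 120 N. Pads are 22 mm wide; open, the fingers measure 114 mm over their backs; the gripper's body (76 mm by 85 mm) begins 54 mm behind the grasp point. The pads swing forward as they close: fully open they stand 13 mm farther back than shut.
Start: joints at [1.11, 0.22, 1.526, -0, 1.395, -0.126], TCP at [0.205, 0.59, 0.405] pointing down, gripper open.
Joint ranges: [-2.98, 2.98], [-0.91, 2.08], [0.09, 2.57], [-1.24, 4.39], [0.2, 2.65], [-2.68, 2.68]. Speed limits (rad/s): [2.57, 2.57, 3.01, 3.14, 3.14, 3.14].

INTERFACE

Orientations are given as a unit quaternion [x, y, z, w].
In Python, from station import arm gives the robot as it stands.
- The arm moves only by the shell command python3 -m pendant 'ROWS' [FORCE]. ROWS is a JSON object of lists of equal length, an entry for each row: "twist": the turn, a rotation vector about the tool's x, y, z in rad, a list of three; "translation": the shift along the tool's x, y, z in cm, a list of three; "claw": the opening, from 0 (shut) to 1 (fully open). A call has exactly 8 rows; each row shifts and turns the commanded pose from where the row before left it, along the tool's axes as they then stand; what a row does not reach is not made up. A row lasts 1/10 s, in which the tool goes at most 50 mm and 8.59 degrees, less where a joint would pass 70% of its speed; a pose out of reach is approached as far as the arm can. A call with a gripper value outside its range is refused whole. The fingers move at their own pace and stop on an object; FORCE is the grip in N (left out, the last holds). Time passes only in rows, so rows that do not move let the fingers close, or fill a call up. It gives the time, the measured TCP pose, the force, the opening and the grip force at its end, in the units of the state.
- arm.get_obs(): the state, without advancing time (a new reading comes with each control period).
- arm.camera(name): name is "scene" or "top" or "wrist"; returns (picture, depth): 420x560x3 uint8, red, green, blue; 420x560 float32, m along the optical axis (not along the pixel's ray), 0 where there is no reading.
- arm.camera_model(name): a dict with "fovy" (degrees; the focal length in pixels is half the picture's height over the tangent of half this angle, whatever the lens; pixels are square), "cx", "cy" (the principal point, pixels), "R" (3x3) and "t" (3): a world point X has camera coordinates R X + t. Camera axes: x right, y down, z forward; pixel columns grow to the right and rows downward; lengths in m; the calibration is good to about 2 mm. A picture is of the moment at which its call begins: read the wrist's pose just before it. camera_model takes no time and is no camera call; for the wrist camera it gives the pose at the moment of the call.
- arm.job_done(): hands the job in; it is judged then, once.
The state is a dict: "time_s": time; "qpos": joint angles; "qvel": joint speeds; "joint_efforts": joint torques, N m; "eef_pos": TCP position; "tool_rot": TCP orientation; "contact_force": force on the tool from outside, world axes, zero at the start; "torque": the same for the moment, N m; "finger_gap": finger opening in m; "grip_force": force on a finger pad.
Only numpy, scipy, OpenCV 4.12 (cv2) and the standard library are available. Lean on these libraries where they do the work, as an engineer would, in place of code of your own. Each camera call takes 0.05 s, during which the arm holds its last target. There are 200 camera calls.

TASK

The chamber vacuum packer has been cleaned: put its seal bar back. Pick the bar off the spare filler plate, set its two pins lightly on the lift beam along the front of the chamber, slide it lengthwise until both pins drop into the beam's holes, press it fully home so that it lies flat on the beam, and let go. Press gently throughout, because the beam and pins bend under a heavy push, do not drop the bar in, and leave everything else on the table where it is.

Things in the scene. Friction and masses are not known exactly. Their poses are not given: they have to be found in the camera images.
- bar_center (a point): Centre of the seal bar: a loose straight black plastic bar with plain parallel sides, 210 mm long (own x), 20 mm wide (y), 34 mm high (z up), about 0.3 kg, a thin steel strip along its top. Point: mid-length, 17 mm above the underside, 26 mm above the pin tips. It starts across the filler plate, underside on the plate, a pin hanging beyond each end. It may go in either way round.
- pin_a (a point): Tip of one of the two brass pins under the bar (78 mm along the bar's +x from its middle, on its centre line). Each pin is 8 mm in diameter with a slightly chamfered tip and stands 9 mm out of the underside; pin b is the same at the -x end. Axes as the bar's.
- pin_b (a point): Tip of the other brass pin, 78 mm along the bar's -x from its middle.
- filler: Spare filler plate: a white plastic slab lying on the table, does not move; 130 mm along its own x (the way the bar lies), 190 mm along y, 20 mm thick. Origin: centre of its underside.
- packer: Chamber vacuum packer, stainless steel, does not move. Origin: centre of its underside. 340 mm (own x) by 440 mm (y), front panel towards +y. Open chamber x -145..145, y -160..175 mm, rim 235 mm up, floor at 150; a white filler plate covers the floor to 170 mm, y -155..45. Clear lid stands open on the -y side, leaning back from y = -205 mm, up to 650 mm.
- beam_mid (a point): Mid-length of the chamber, on the centre line and upper face of the raised lift beam; axes as the packer's. The beam: a flat aluminium strip 36 mm wide along x, face 178 mm above the table, centre line 47 mm from the front wall. It has two round blind holes on its centre line, 156 mm apart, 10.5 mm wide, 12 mm deep; the pair's middle lies anywhere up to 20 mm either way along x from this point.
- guide_a (a point): Inner edge, at the beam's face, of the low guide (3 mm above the beam) that covers the beam's +x end; 128 mm from mid-length, another alike at the -x end. The beam does not shift lengthwise when the bar is dragged on it. It is sprung: stays up until pressed with about 5 N, then sinks 1 mm per 1.1 N to a stop 8 mm down, at about 14 N; it rises again when let go.
Mind the look-alikes: they are no part of the job. Of the things that look like the part that bears bar_center, the smaller one is meant.

How it is judged:
By the outcome, as a careful person would: the job done as asked, in the order asked, and still so for the second after the job is handed in, with the robot touching nothing.
It also fails if it takes over 67 s, if anything falls off the work surface, if the arm or the gripper's body presses on something with over 40 N, if the wrist force passes 120 N, or if a joint passes its speed limit or range.

## Working session

There is one attempt and no reset: what is moved stays moved. The work goes in short steps, Python scripts to look and compute and a shell command to move; the robot and the scene stay as the last step left them, time stands still between calls to the robot, and variables do not carry over. Pictures are saved under pics/ and viewed, at most 10 in all, crops included, and the job is handed in when it is done.

```bash
ls; mkdir -p pics; cat > h.py <<'E'
import numpy as np, cv2
from station import arm
from scipy.spatial.transform import Rotation as R
def snap(n,f):
    m=arm.camera_model(n); p,d=arm.camera(n)
    cv2.imwrite(f'pics/{f}.png',p[:,:,::-1]); np.savez(f'pics/{f}.npz',p=p,d=d,**{k:np.array(v) for k,v in m.items()})
def cloud(f):
    z=np.load(f'pics/{f}.npz'); d=z['d']; h,w=d.shape; fo=h/2/np.tan(np.radians(z['fovy'])/2)
    v,u=np.mgrid[:h,:w]; P=np.stack([(u-z['cx'])/fo*d,(v-z['cy'])/fo*d,d],-1)
    return z['p'],d,(P-z['t'])@z['R']
def st():
    o=arm.get_obs(); print('t',round(o['time_s'],2),'p',np.round(o['eef_pos'],4),'F',np.round(o['contact_force'],1),'M',np.round(o['torque'],2),'gap',round(o['finger_gap'],4),'grip',round(float(np.max(o['grip_force'])),1)); print(np.round(R.from_quat(o['tool_rot']).as_matrix(),4).tolist(), np.round(o['qpos'],3))
E
python3 -c "
from h import *
for n in ['scene','top','wrist']: snap(n,n+'0'); print(n,arm.camera_model(n))
a=[cv2.imread(f'pics/{n}0.png') for n in ['scene','top']]
cv2.imwrite('pics/both.png',cv2.resize(np.vstack(a),None,fx=.71,fy=.71))
print(arm.hold_point_z);st()"
```

```text
pics
scene {'fovy': 53.68433627771339, 'cx': 273.44189509042036, 'cy': 210.62196620771334, 'R': array([[-0.70628787,  0.70758746, -0.0218503 ],
       [ 0.40454301,  0.37808612, -0.83270393],
       [-0.58094957, -0.59696807, -0.5532872 ]]), 't': array([ 0.25416266, -0.13106322,  1.38938523])}
top {'fovy': 45.459971517728135, 'cx': 284.2659195777121, 'cy': 213.23357955722244, 'R': array([[-0.019017  , -0.99968896, -0.01613477],
       [-0.98242163,  0.02168104, -0.18541215],
       [ 0.1857043 ,  0.01232516, -0.98252837]]), 't': array([0.12266667, 0.46914335, 1.18126182])}
wrist {'fovy': 68.80652375003936, 'cx': 277.49573214408804, 'cy': 206.87669802574712, 'R': array([[ 0.32742793,  0.94487513, -0.00139537],
       [ 0.90389563, -0.3127964 ,  0.29177234],
       [ 0.27525196, -0.09679568, -0.95648678]]), 't': array([-0.62461286, -0.03980755,  0.37931586])}
0.1547
t 0.15 p [0.2053 0.5901 0.4038] F [-0.5  1.1  0.8] M [ 0.04 -0.01  0.04] gap 0.0853 grip 0.0
[[-0.9445, 0.3286, -0.0007], [0.3286, 0.9445, -0.0014], [0.0002, -0.0016, -1.0]] [ 1.11   0.221  1.527 -0.     1.395 -0.126]
```

View pics/scene0.png

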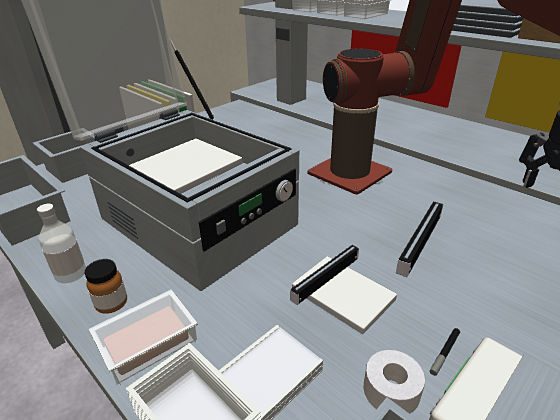

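View pics/top0.png

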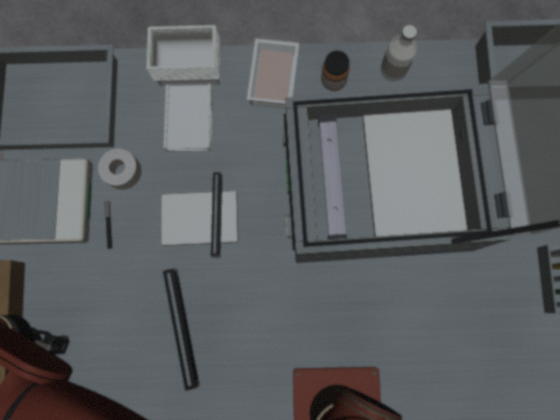

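The pictures show the small bar (the 210 mm one, top px (216,214)) lying on the white plate. The longer look-alike at (180,328) lies on the table. The packer's beam is at (332,180), along the front wall. Next I measure these from the top depth.

```bash
python3 - <<'E'
from h import *
p,d,X=cloud('top0')
for n,uv in dict(bar=(216,214),long=(180,328),plate=(180,218),beam=(332,160),holeplate=(410,180),rim=(290,170)).items(): print(n,np.round(X[uv[1],uv[0]],4))
def box(n,roi,z0,z1,cond=None):
    m=np.zeros(d.shape,bool); u0,v0,u1,v1=roi; m[v0:v1,u0:u1]=1
    m&=(X[...,2]>z0)&(X[...,2]<z1)&(d>0)
    if cond is not None: m&=cond
    q=X[m][:,:2].astype(np.float32); (c,s,a)=cv2.minAreaRect(q); print(n,m.sum(),'c',np.round(c,4),'size',np.round(s,4),'ang',round(a,2),'zmed',np.median(X[m][:,2]), cv2.boxPoints((c,s,a)).round(3).tolist())
box('bar',(200,160,232,265),.045,.07)
box('plate',(150,180,250,255),.012,.028)
box('beam',(315,110,350,245),.172,.186,p.sum(-1)>300)
box('rim',(270,80,500,270),.228,.245)
box('inner',(360,100,480,240),.163,.174,)
img=cv2.imread('pics/top0.png')[80:270,270:500]
cv2.imwrite('pics/beamc.png',cv2.resize(cv2.convertScaleAbs(img,alpha=1.3),None,fx=3.1,fy=3.1,interpolation=cv2.INTER_CUBIC))
E
```

```text
bar [0.4716 0.279  0.054 ]
long [0.2028 0.3604 0.0589]
plate [0.4704 0.3748 0.0174]
beam [0.5628 0.0037 0.1825]
holeplate [ 0.5169 -0.1683  0.1683]
rim [0.5346 0.0968 0.2095]
bar 719 c [0.4739 0.2804] size [0.0214 0.2102] ang 89.02 zmed 0.052695832512181365 [[0.36899998784065247, 0.2709999978542328], [0.5789999961853027, 0.2680000066757202], [0.5789999961853027, 0.289000004529953], [0.36899998784065247, 0.2930000126361847]]
plate 3351 c [0.4794 0.3266] size [0.1676 0.1888] ang 0.88 zmed 0.018827811715703125 [[0.39399999380111694, 0.41999998688697815], [0.3970000147819519, 0.23100000619888306], [0.5649999976158142, 0.2329999953508377], [0.5619999766349792, 0.421999990940094]]
beam 1805 c [0.5264 0.0044] size [0.2549 0.0365] ang 2.7 zmed 0.17700890719202875 [[0.39800000190734863, 0.017000000923871994], [0.4000000059604645, -0.019999999552965164], [0.6549999713897705, -0.00800000037997961], [0.652999997138977, 0.028999999165534973]]
rim 10726 c [ 0.5315 -0.1222] size [0.3416 0.4375] ang 2.67 zmed 0.23462393606942278 [[0.35100001096725464, 0.08799999952316284], [0.3709999918937683, -0.3490000069141388], [0.7120000123977661, -0.3330000042915344], [0.6919999718666077, 0.10400000214576721]]
inner 11205 c [ 0.5397 -0.179 ] size [0.2844 0.2138] ang 2.8 zmed 0.1690532890793835 [[0.3930000066757202, -0.07900000363588333], [0.40299999713897705, -0.2930000126361847], [0.6869999766349792, -0.27900001406669617], [0.6769999861717224, -0.06499999761581421]]
```

View pics/beamc.png

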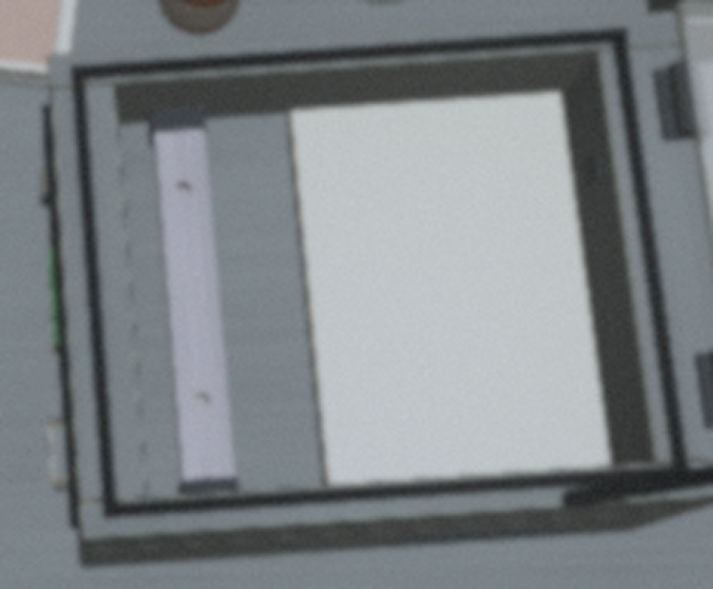

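The crop shows the two beam holes at crop px (184,185) and (203,397). I convert those to world coordinates and work out where the wrist camera should stand to look closely.

```bash
cat >> h.py <<'E'
def ray(f,uv,z):
    k=np.load(f'pics/{f}.npz'); fo=210/np.tan(np.radians(k['fovy'])/2)
    r=k['R'].T@np.array([(uv[0]-k['cx'])/fo,(uv[1]-k['cy'])/fo,1]); c=-k['R'].T@k['t']
    return c+r*(z-c[2])/r[2]
def intool(P):
    "world target of TCP -> shift in tool axes (cm)"
    o=arm.get_obs(); return 100*R.from_quat(o['tool_rot']).as_matrix().T@(np.array(P)-o['eef_pos'])
E
python3 - <<'E'
from h import *
for c in [(184,185),(203,397)]: print(ray('top0',(270+c[0]/3.1,80+c[1]/3.1),.178))
o=arm.get_obs(); T=R.from_quat(o['tool_rot']).as_matrix(); k=np.load('pics/wrist0.npz')
print('cam in tool',T.T@(-k['R'].T@k['t']-o['eef_pos']),'axes',(T.T@k['R'].T).round(3).tolist())
a=R.from_euler('z',-21.9,degrees=True).as_matrix(); T2=T@a
print(T2.round(4).tolist()); 
for P in [(.53,.005,.5)]: print(100*T2.T@(np.array(P)-o['eef_pos']))
E
```

```text
[0.6113923  0.00742955 0.178     ]
[ 4.55387124e-01 -3.30169089e-04  1.78000000e-01]
cam in tool [0.07333129 0.00027872 0.03041288] axes [[0.001, -0.956, -0.292], [1.0, 0.001, 0.0], [0.0, -0.292, 0.956]]
[[-0.9989, -0.0474, -0.0007], [-0.0474, 0.9989, -0.0014], [0.0008, -0.0014, -1.0]]
[-29.65601783 -59.99637695  -9.55741291]
```

```bash
python3 -m pendant '{"twist":[[0,0,-0.1274],[0,0,-0.1274],[0,0,-0.1274],[0,0,0],[0,0,0],[0,0,0],[0,0,0],[0,0,0]],"translation":[[0,0,0],[0,0,0],[0,0,0],[-2.2,-4,-1],[-2.2,-4,-1],[-2.2,-4,-1],[-2.2,-4,-1],[-2.2,-4,-0.6]],"claw":[1,1,1,1,1,1,1,1]}'
python3 -m pendant '{"twist":[[0,0,0],[0,0,0],[0,0,0],[0,0,0],[0,0,0],[0,0,0],[0,0,0],[0,0,0]],"translation":[[-2.2,-4,0],[-2.2,-4,0],[-2.2,-4,0],[-2.2,-4,0],[-2.2,-4,0],[-2.2,-4,0],[-2.2,-4,0],[-2.2,-4,0]],"claw":[1,1,1,1,1,1,1,1]}'
python3 -m pendant '{"twist":[[0,0,0],[0,0,0],[0,0,0],[0,0,0],[0,0,0],[0,0,0],[0,0,0],[0,0,0]],"translation":[[-2.2,-4,0],[-2.2,-4,0],[0,0,0],[0,0,0],[0,0,0],[0,0,0],[0,0,0],[0,0,0]],"claw":[1,1,1,1,1,1,1,1]}'
python3 -c "
from h import *
snap('wrist','w1');st()
im=cv2.imread('pics/w1.png');cv2.imwrite('pics/w1b.png',cv2.resize(im[60:420,130:430],None,fx=1.66,fy=1.66,interpolation=cv2.INTER_CUBIC))"
```

```text
time_s: 0.95
eef_pos: [0.3253, 0.3942, 0.4513]
tool_rot: [-0.024, 1.0, 0.0, 0.0]
contact_force: [0.2, 0.3, -0.4]
finger_gap: 0.0856
grip_force: 0.0
time_s: 1.75
eef_pos: [0.5162, 0.0826, 0.4506]
tool_rot: [-0.024, 1.0, 0.0, -0.0]
contact_force: [1.0, 0.4, -0.2]
finger_gap: 0.0852
grip_force: 0.0
time_s: 2.55
eef_pos: [0.5631, 0.0075, 0.451]
tool_rot: [-0.024, 1.0, -0.0, 0.0]
contact_force: [-0.1, -0.4, -0.9]
finger_gap: 0.0853
grip_force: 0.0
t 2.6 p [0.5632 0.0074 0.451 ] F [ 0.8 -0.7  0.7] M [0.04 0.01 0.01] gap 0.0851 grip 0.0
[[-0.9988, -0.0486, 0.0004], [-0.0486, 0.9988, -0.0001], [-0.0004, -0.0001, -1.0]] [-0.127  0.046  1.633 -0.     1.463 -1.746]
```

View pics/w1.png

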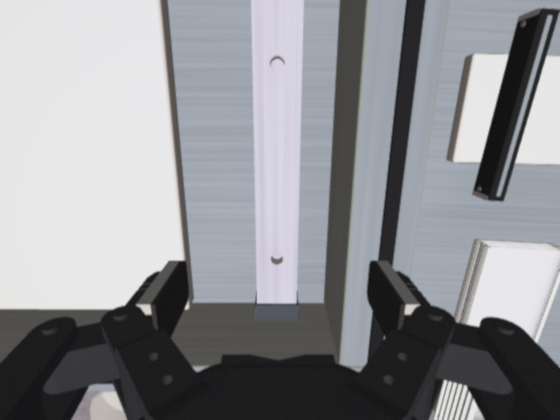

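The wrist picture shows the holes at about (278,61) and (277,259), nicely aligned with the camera column. I enlarge both to read their centres.

```bash
python3 -c "
from h import *
im=cv2.imread('pics/w1.png')
o=[cv2.resize(cv2.convertScaleAbs(im[v-15:v+16,262:294],alpha=1.0),None,fx=12,fy=12,interpolation=cv2.INTER_CUBIC) for v in (61,259)]
o=np.hstack(o)
for i in range(0,64,4): cv2.line(o,(i*12,0),(i*12,6),(0,0,255),1); 
for j in range(0,31,5): cv2.line(o,(0,j*12),(10,j*12),(0,0,255),1)
cv2.imwrite('pics/holes.png',o)
p,d,X=cloud('w1'); g=p.sum(-1).astype(int)
for v in (90,150,200,235): # beam edges from colour (lilac: blue>green)
    r=p[v].astype(int); print(v,r[245:310:1,1].tolist() if v==150 else '', )
"
```

```text
90 
150 [165, 164, 164, 165, 165, 165, 164, 165, 174, 195, 205, 208, 209, 205, 202, 199, 199, 200, 202, 207, 212, 214, 213, 213, 213, 212, 210, 209, 211, 210, 207, 208, 211, 213, 215, 215, 214, 213, 212, 209, 206, 208, 208, 209, 209, 210, 211, 212, 211, 208, 209, 209, 210, 208, 201, 181, 167, 164, 164, 164, 164, 163, 165, 163, 164]
200 
235
```

View pics/holes.png

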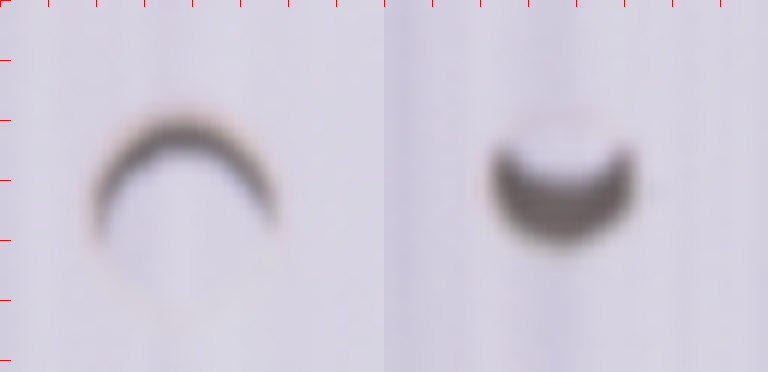

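Left, the far hole's centre is (277.0, 63.4). Right, the near hole's centre is (276.4, 258.5). I turn these into positions, and fit the bar's top from the top view, where its outline is complete.

```bash
python3 - <<'E'
from h import *
A=ray('w1',(276.96,63.4),.178);B=ray('w1',(276.37,258.5),.178)
print(A,B,np.linalg.norm(A-B),'mid',(A+B)/2,'yaw',np.degrees(np.arctan2(*(A-B)[1::-1])))
o=arm.get_obs();T=R.from_quat(o['tool_rot']).as_matrix()
for h in (A,B,(A+B)/2): print('in tool mm',1000*T.T@(h-o['eef_pos']))
p,d,X=cloud('w1')
m=(X[...,2]>.172)&(X[...,2]<.184)&(X[...,1]>-.03)&(X[...,1]<.04)&(p.sum(-1)>560)
print(m.sum(),cv2.minAreaRect(X[m][:,:2].astype(np.float32)),np.median(X[m][:,2]))
# bar in top view
# shift to a look pose above bar: bar centre at tool x=+30, TCP z .33, turn bar yaw
T2=T@R.from_euler('z',3.68,degrees=True).as_matrix()
print(T2.round(4).tolist(), 'look',100*T2.T@(np.array([.474+.02,.2804,.30])-o['eef_pos']))
E
```

```text
[0.45559516 0.00170481 0.178     ] [0.6111199  0.00889877 0.178     ] 0.15569103981612029 mid [0.53335753 0.00530179 0.178     ] yaw -177.35161256181274
in tool mm [107.8608012   -0.39149517 272.90737547]
in tool mm [-47.82979313  -0.7583282  272.97181161]
in tool mm [ 30.01550404  -0.57491169 272.93959354]
13585 ((0.5353100299835205, 0.005349284037947655), (0.2397928535938263, 0.036163050681352615), 2.670245409011841) 0.1784625695781258
[[-0.9999, 0.0156, 0.0004], [0.0156, 0.9999, -0.0001], [-0.0004, -0.0001, -1.0]] look [ 7.35232077 27.19416443 15.09061251]
```

```bash
python3 -m pendant '{"twist":[[0,0,0.0642],[0,0,0],[0,0,0],[0,0,0],[0,0,0],[0,0,0],[0,0,0],[0,0,0]],"translation":[[0,0,0],[1.5,4.7,0],[1.5,4.7,0],[1.5,4.7,0],[1.5,4.7,0],[0.7,4.2,2.5],[0.7,4.2,2.5],[0,0,4.9]],"claw":[1,1,1,1,1,1,1,1]}'
python3 -m pendant '{"twist":[[0,0,0],[0,0,0],[0,0,0],[0,0,0],[0,0,0],[0,0,0],[0,0,0],[0,0,0]],"translation":[[0,0,2.6],[0,0,2.6],[0,0,0],[0,0,0],[0,0,0],[0,0,0],[0,0,0],[0,0,0]],"claw":[1,1,1,1,1,1,1,1]}'
python3 - <<'E'
from h import *
snap('wrist','w2');st()
o=arm.get_obs();T=R.from_quat(o['tool_rot']).as_matrix()
p,d,X=cloud('w2')
m=(X[...,2]>.050)&(X[...,2]<.058)&(abs(X[...,1]-.28)<.03)&(X[...,0]>.3)&(X[...,0]<.65)
q=X[m]; c,s,a=cv2.minAreaRect(q[:,:2].astype(np.float32)); print('bar top',m.sum(),c,s,a,np.median(q[:,2]))
L=(q-o['eef_pos'])@T; vx,vy,x0,y0=cv2.fitLine(L[:,:2].astype(np.float32),cv2.DIST_L2,0,.01,.01).ravel()
print('line in tool: yaw deg',np.degrees(np.arctan(vy/vx)),'pt',x0,y0,'x range',L[:,0].min(),L[:,0].max(), 'long', 1000*L.mean(0))
m=(X[...,2]>.015)&(X[...,2]<.024)&(abs(X[...,1]-.33)<.12)&(p.sum(-1)>550); print('plate',cv2.minAreaRect(X[m][:,:2].astype(np.float32)),np.median(X[m][:,2]))
E
```

```text
time_s: 3.4
eef_pos: [0.4937, 0.285, 0.3549]
tool_rot: [0.006, 1.0, 0.003, 0.004]
contact_force: [1.3, -0.8, 0.0]
finger_gap: 0.0856
grip_force: 0.0
time_s: 4.2
eef_pos: [0.4943, 0.2798, 0.3007]
tool_rot: [0.008, 1.0, 0.0, 0.001]
contact_force: [-0.8, 0.5, 0.9]
finger_gap: 0.0855
grip_force: 0.0
t 4.25 p [0.4942 0.2798 0.3004] F [ 0.3 -0.2 -0.3] M [-0.05 -0.04 -0.01] gap 0.0856 grip 0.0
[[-0.9999, 0.017, 0.001], [0.017, 0.9999, 0.0004], [-0.001, 0.0004, -1.0]] [ 0.376  0.183  1.775  0.     1.183 -1.178]
bar top 7952 (0.47535884380340576, 0.2814975380897522) (0.020088830962777138, 0.21049126982688904) 88.93820190429688 0.05463198746782535
line in tool: yaw deg 0.10253661 pt 0.03373074 0.0013010515 x range -0.08615062610526932 0.12431639067999717 long [ 33.7307415    1.3010515  245.66919447]
plate ((0.5328537225723267, 0.3299672603607178), (0.24916492402553558, 0.1890200972557068), 1.3889662027359009) 0.020419363528106967
```

View pics/w2.png

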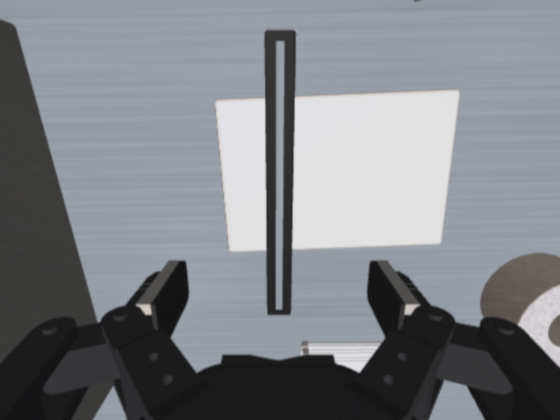

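The bar lies straight along the camera column. Its centre is 19 mm along tool x and 1.3 mm along tool y. I go down to grip it at mid-length.

```bash
python3 -m pendant '{"twist":[[0,0,0.0018],[0,0,0],[0,0,0],[0,0,0],[0,0,0],[0,0,0],[0,0,0],[0,0,0]],"translation":[[1,0.13,4],[0.9,0,4],[0,0,2.2],[0,0,0],[0,0,0],[0,0,0],[0,0,0],[0,0,0]],"claw":[1,1,1,1,1,1,0.4,0.2]}' 40
python3 -c "
from h import *;st()"
python3 -m pendant '{"twist":[[0,0,0],[0,0,0],[0,0,0],[0,0,0],[0,0,0],[0,0,0],[0,0,0],[0,0,0]],"translation":[[0,0,0],[0,0,0],[0,0,0],[0,0,0],[0,0,0],[0,0,0],[0,0,0],[0,0,0]],"claw":[0,0,0,0,0,0,0,0]}' 40
python3 -c "
from h import *;st()"
```

```text
time_s: 5.05
eef_pos: [0.4758, 0.2817, 0.1992]
tool_rot: [0.009, 1.0, 0.001, 0.001]
contact_force: [-0.4, -0.2, 0.1]
finger_gap: 0.059
grip_force: 0.0
t 5.05 p [0.4758 0.2817 0.1992] F [-0.4 -0.2  0.1] M [-0.01  0.04  0.01] gap 0.059 grip 0.0
[[-0.9998, 0.0187, 0.0024], [0.0187, 0.9998, 0.001], [-0.0024, 0.001, -1.0]] [ 0.392  0.293  1.862 -0.     0.985 -1.16 ]
time_s: 5.85
eef_pos: [0.4752, 0.2815, 0.1981]
tool_rot: [0.009, 1.0, 0.0, 0.0]
contact_force: [-1.4, -0.8, 5.5]
finger_gap: 0.0195
grip_force: 41.2
t 5.85 p [0.4752 0.2815 0.1981] F [-1.4 -0.8  5.5] M [-0.06  0.09 -0.02] gap 0.0195 grip 41.2
[[-0.9998, 0.0185, 0.0005], [0.0185, 0.9998, 0.0002], [-0.0005, 0.0002, -1.0]] [ 0.392  0.294  1.863 -0.     0.984 -1.16 ]
```

Gripped. I lift 15 cm and look at the bar in the hand.

```bash
python3 -m pendant '{"twist":[[0,0,0],[0,0,0],[0,0,0],[0,0,0],[0,0,0],[0,0,0],[0,0,0],[0,0,0]],"translation":[[0,0,-0.5],[0,0,-1.5],[0,0,-4],[0,0,-4.5],[0,0,-4.5],[0,0,-3],[0,0,-2],[0,0,0]],"claw":[0,0,0,0,0,0,0,0]}' 40
python3 -m pendant '{"twist":[[0,0,0],[0,0,0],[0,0,0],[0,0,0],[0,0,0],[0,0,0],[0,0,0],[0,0,0]],"translation":[[0,0,-4],[0,0,-2],[0,0,0],[0,0,0],[0,0,0],[0,0,0],[0,0,0],[0,0,0]],"claw":[0,0,0,0,0,0,0,0]}' 40
python3 - <<'E'
from h import *
snap('wrist','w3');st()
o=arm.get_obs();T=R.from_quat(o['tool_rot']).as_matrix()
p,d,X=cloud('w3'); L=(X-o['eef_pos'])@T
v,u=np.mgrid[:420,:560]
m=(abs(u-277)<40)&(v<350)&(L[...,2]>.12)&(L[...,2]<.20)&(abs(L[...,1])<.02)
for a in np.arange(-.10,.08,.02):
    k=m&(abs(L[...,0]-a)<.01); 
    if k.sum(): print(round(a,2),k.sum(),'ymid',np.round(500*(L[k][:,1].min()+L[k][:,1].max()),2),'ymean',np.round(1000*L[k][:,1].mean(),2),'z',np.round(1000*np.median(L[k][:,2]),2))
q=L[m];print('x',q[:,0].min(),q[:,0].max())
E
```

```text
time_s: 6.65
eef_pos: [0.4756, 0.2818, 0.4022]
tool_rot: [0.009, 1.0, 0.001, 0.003]
contact_force: [0.6, -0.3, -3.7]
finger_gap: 0.0196
grip_force: 40.3
time_s: 7.45
eef_pos: [0.475, 0.2814, 0.4569]
tool_rot: [0.009, 1.0, -0.0, -0.001]
contact_force: [0.1, 0.9, -2.8]
finger_gap: 0.0193
grip_force: 40.3
t 7.5 p [0.475  0.2814 0.4572] F [-0.5 -0.3 -1.9] M [-0.   -0.03  0.  ] gap 0.0195 grip 40.3
[[-0.9998, 0.0187, -0.0007], [0.0187, 0.9998, -0.0003], [0.0007, -0.0003, -1.0]] [ 0.392  0.016  1.651 -0.     1.475 -1.16 ]
-0.02 1566 ymid 0.05 ymean 0.01 z 143.58
0.0 3108 ymid -0.13 ymean -0.17 z 143.22
0.02 3229 ymid 0.07 ymean 0.02 z 143.65
0.04 2558 ymid 0.05 ymean 0.02 z 143.65
0.06 2956 ymid 0.05 ymean 0.05 z 143.65
x -0.029261304910203245 0.10509139631170254
```

View pics/w3.png

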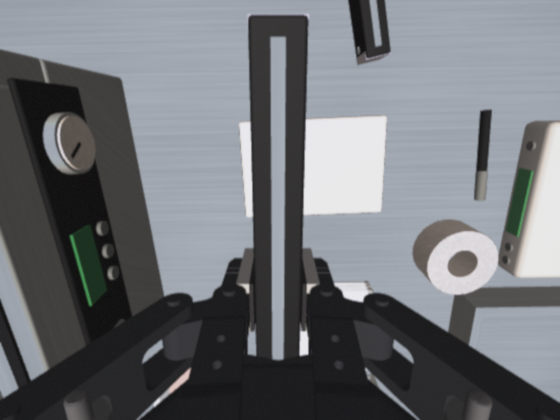

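The bar sits centred and level in the hand (y offset 0.05 mm, x centred). The pin tips are 186.7 mm ahead of the TCP. Next I compute the move to 12 mm short of the holes, above the beam.

```bash
python3 - <<'E'
from h import *
o=arm.get_obs();T=R.from_quat(o['tool_rot']).as_matrix()
T2=T@R.from_rotvec([0,0,-.065]).as_matrix()
print(100*T2.T@(np.array([.5214,.0047,.44])-o['eef_pos']), np.degrees(np.arctan2(-T2[1,0],-T2[0,0])))
E
```

```text
[ -3.35295153 -27.85641302   1.72475353] 2.6553483656872947
```

```bash
python3 -m pendant '{"twist":[[0,0,-0.065],[0,0,0],[0,0,0],[0,0,0],[0,0,0],[0,0,0],[0,0,0],[0,0,0]],"translation":[[0,0,0],[-0.4,-3,0],[-0.5,-4.5,0],[-0.5,-4.5,0],[-0.5,-4.5,0],[-0.5,-4.5,0],[-0.5,-4.2,0],[-0.45,-2.66,0]],"claw":[0,0,0,0,0,0,0,0]}' 40
python3 -m pendant '{"twist":[[0,0,0],[0,0,0],[0,0,0],[0,0,0],[0,0,0],[0,0,0],[0,0,0],[0,0,0]],"translation":[[0,0,1.7],[0,0,0],[0,0,0],[0,0,0],[0,0,0],[0,0,0],[0,0,0],[0,0,0]],"claw":[0,0,0,0,0,0,0,0]}' 40
python3 -c "
from h import *;st();print(intool([.5214,.0047,.37]))"
```

```text
time_s: 8.3
eef_pos: [0.5215, 0.0019, 0.4579]
tool_rot: [-0.022, 1.0, -0.0, 0.0]
contact_force: [0.5, -0.6, -3.6]
finger_gap: 0.0194
grip_force: 40.4
time_s: 9.1
eef_pos: [0.5214, 0.0049, 0.4409]
tool_rot: [-0.023, 1.0, -0.0, 0.0]
contact_force: [-0.5, -0.5, -3.2]
finger_gap: 0.0193
grip_force: 40.3
t 9.1 p [0.5214 0.0049 0.4409] F [-0.5 -0.5 -3.2] M [-0.01  0.01  0.03] gap 0.0193 grip 40.3
[[-0.9989, -0.0468, 0.0003], [-0.0468, 0.9989, -0.0001], [-0.0003, -0.0001, -1.0]] [-0.142 -0.052  1.749 -0.     1.445 -1.759]
[ 4.82956817e-03 -2.10508580e-02  7.09005481e+00]
```

```bash
python3 -m pendant '{"twist":[[0,0,0],[0,0,0],[0,0,0],[0,0,0],[0,0,0],[0,0,0],[0,0,0],[0,0,0]],"translation":[[0,-0.02,2],[0,0,2],[0,0,1.8],[0,0,1],[0,0,0.3],[0,0,0],[0,0,0],[0,0,0]],"claw":[0,0,0,0,0,0,0,0]}' 40
python3 -c "
from h import *;st()"
python3 -m pendant '{"twist":[[0,0,0],[0,0,0],[0,0,0],[0,0,0],[0,0,0],[0,0,0],[0,0,0],[0,0,0]],"translation":[[0,0,0.1],[0,0,0.1],[0,0,0.05],[0,0,0.05],[0,0,0.05],[0,0,0.05],[0,0,0],[0,0,0]],"claw":[0,0,0,0,0,0,0,0]}' 40
python3 -c "
from h import *;st()"
```

```text
time_s: 9.9
eef_pos: [0.5218, 0.0044, 0.3709]
tool_rot: [-0.023, 1.0, -0.0, 0.001]
contact_force: [-0.3, 0.8, -2.3]
finger_gap: 0.0194
grip_force: 40.4
t 9.9 p [0.5218 0.0044 0.3709] F [-0.3  0.8 -2.3] M [-0.01  0.05 -0.01] gap 0.0194 grip 40.4
[[-0.9989, -0.0464, 0.0019], [-0.0464, 0.9989, -0.0003], [-0.0019, -0.0004, -1.0]] [-1.430e-01 -1.000e-03  1.831e+00  0.000e+00  1.309e+00 -1.760e+00]
time_s: 10.7
eef_pos: [0.5214, 0.0045, 0.3657]
tool_rot: [-0.023, 1.0, 0.0, -0.0]
contact_force: [0.3, 0.2, -3.5]
finger_gap: 0.0193
grip_force: 40.4
t 10.7 p [0.5214 0.0045 0.3657] F [ 0.3  0.2 -3.5] M [0.03 0.03 0.01] gap 0.0193 grip 40.4
[[-0.9989, -0.0464, -0.0001], [-0.0464, 0.9989, 0.0], [0.0001, 0.0, -1.0]] [-0.143  0.004  1.837  0.     1.301 -1.76 ]
```

```bash
python3 -m pendant '{"twist":[[0,0,0],[0,0,0],[0,0,0],[0,0,0],[0,0,0],[0,0,0],[0,0,0],[0,0,0]],"translation":[[0,0,0.02],[0,0,0],[0,0,0.02],[0,0,0],[0,0,0.02],[0,0,0],[0,0,0],[0,0,0]],"claw":[0,0,0,0,0,0,0,0]}' 40
python3 -c "
from h import *;st()"
python3 -m pendant '{"twist":[[0,0,0],[0,0,0],[0,0,0],[0,0,0],[0,0,0],[0,0,0],[0,0,0],[0,0,0]],"translation":[[0,0,0.02],[0,0,0],[0,0,0.02],[0,0,0],[0,0,0],[0,0,0],[0,0,0],[0,0,0]],"claw":[0,0,0,0,0,0,0,0]}' 40
python3 -c "
from h import *;st()"
```

```text
time_s: 11.5
eef_pos: [0.5214, 0.0045, 0.3651]
tool_rot: [-0.023, 1.0, 0.0, -0.0]
contact_force: [0.2, 0.4, -3.7]
finger_gap: 0.0197
grip_force: 40.4
t 11.5 p [0.5214 0.0045 0.3651] F [ 0.2  0.4 -3.7] M [ 0.05 -0.07  0.02] gap 0.0197 grip 40.4
[[-0.9989, -0.0464, -0.0], [-0.0464, 0.9989, 0.0], [0.0, 0.0, -1.0]] [-0.143  0.004  1.837 -0.     1.3   -1.76 ]
time_s: 12.3
eef_pos: [0.5215, 0.0045, 0.3649]
tool_rot: [-0.023, 1.0, -0.0, 0.0]
contact_force: [-1.8, 0.4, 2.9]
finger_gap: 0.0194
grip_force: 41.0
t 12.3 p [0.5215 0.0045 0.3649] F [-1.8  0.4  2.9] M [-0.05  0.25  0.04] gap 0.0194 grip 41.0
[[-0.9989, -0.0464, 0.0003], [-0.0464, 0.9989, -0.0001], [-0.0003, -0.0001, -1.0]] [-0.143  0.005  1.838 -0.     1.299 -1.76 ]
```

The pins touched with about 6 N. I ease off a little and slide toward the holes.

```bash
python3 -m pendant '{"twist":[[0,0,0],[0,0,0],[0,0,0],[0,0,0],[0,0,0],[0,0,0],[0,0,0],[0,0,0]],"translation":[[0,0.02,-0.015],[-0.1,0,0],[-0.1,0,0],[-0.1,0,0],[-0.1,0,0],[-0.1,0,0],[-0.1,0,0],[0,0,0]],"claw":[0,0,0,0,0,0,0,0]}' 40
python3 -c "
from h import *;st()"
python3 -m pendant '{"twist":[[0,0,0],[0,0,0],[0,0,0],[0,0,0],[0,0,0],[0,0,0],[0,0,0],[0,0,0]],"translation":[[-0.08,0,0],[-0.08,0,0],[-0.08,0,0],[-0.06,0,0],[0,0,0],[0,0,0],[0,0,0],[0,0,0]],"claw":[0,0,0,0,0,0,0,0]}' 40
python3 -c "
from h import *;st();print(intool([.5334,.0053,.3649]))"
```

```text
time_s: 13.1
eef_pos: [0.5276, 0.005, 0.3649]
tool_rot: [-0.023, 1.0, 0.0, 0.0]
contact_force: [-2.0, 0.2, 2.2]
finger_gap: 0.0194
grip_force: 41.1
t 13.1 p [0.5276 0.005  0.3649] F [-2.   0.2  2.2] M [ 0.05  0.34 -0.  ] gap 0.0194 grip 41.1
[[-0.9989, -0.0464, 0.0003], [-0.0464, 0.9989, 0.0], [-0.0003, 0.0, -1.0]] [-0.14   0.02   1.823  0.     1.299 -1.757]
time_s: 13.9
eef_pos: [0.5304, 0.0051, 0.3647]
tool_rot: [-0.023, 1.0, 0.0, -0.0]
contact_force: [0.4, 0.1, -3.8]
finger_gap: 0.0193
grip_force: 40.4
t 13.9 p [0.5304 0.0051 0.3647] F [ 0.4  0.1 -3.8] M [-0.03  0.01 -0.06] gap 0.0193 grip 40.4
[[-0.9989, -0.0463, -0.0002], [-0.0463, 0.9989, 0.0], [0.0002, 0.0, -1.0]] [-0.139  0.027  1.816 -0.     1.3   -1.756]
[-0.30432486  0.0058487  -0.01996565]
```

The force has fallen back to free weight, so the pins may be at the holes. I probe gently downward.

```bash
python3 -m pendant '{"twist":[[0,0,0],[0,0,0],[0,0,0],[0,0,0],[0,0,0],[0,0,0],[0,0,0],[0,0,0]],"translation":[[0,0,0.02],[0,0,0],[0,0,0.01],[0,0,0],[0,0,0],[0,0,0],[0,0,0],[0,0,0]],"claw":[0,0,0,0,0,0,0,0]}' 40
python3 -c "
from h import *;st()"
```

```text
time_s: 14.7
eef_pos: [0.5304, 0.0051, 0.3646]
tool_rot: [-0.023, 1.0, -0.0, 0.0]
contact_force: [-0.3, -1.0, -3.1]
finger_gap: 0.0194
grip_force: 40.4
t 14.7 p [0.5304 0.0051 0.3646] F [-0.3 -1.  -3.1] M [ 0.02 -0.01 -0.1 ] gap 0.0194 grip 40.4
[[-0.9989, -0.0464, 0.0], [-0.0464, 0.9989, -0.0], [-0.0, -0.0, -1.0]] [-0.139  0.027  1.816 -0.     1.299 -1.756]
```

```bash
python3 -m pendant '{"twist":[[0,0,0],[0,0,0],[0,0,0],[0,0,0],[0,0,0],[0,0,0],[0,0,0],[0,0,0]],"translation":[[0,0,0.02],[0,0,0],[0,0,0.02],[0,0,0],[0,0,0],[0,0,0],[0,0,0],[0,0,0]],"claw":[0,0,0,0,0,0,0,0]}' 40
python3 -c "
from h import *;st()"
```

```text
time_s: 15.5
eef_pos: [0.5304, 0.0051, 0.3642]
tool_rot: [-0.023, 1.0, 0.0, 0.0]
contact_force: [1.1, -0.1, -3.2]
finger_gap: 0.0194
grip_force: 40.5
t 15.5 p [0.5304 0.0051 0.3642] F [ 1.1 -0.1 -3.2] M [ 0.01 -0.04 -0.06] gap 0.0194 grip 40.5
[[-0.9989, -0.0464, 0.0002], [-0.0464, 0.9989, 0.0], [-0.0002, -0.0, -1.0]] [-0.139  0.027  1.816  0.     1.298 -1.756]
```

```bash
python3 -m pendant '{"twist":[[0,0,0],[0,0,0],[0,0,0],[0,0,0],[0,0,0],[0,0,0],[0,0,0],[0,0,0]],"translation":[[0,0,0.02],[0,0,0],[0,0,0.02],[0,0,0],[0,0,0.02],[0,0,0],[0,0,0],[0,0,0]],"claw":[0,0,0,0,0,0,0,0]}' 40
python3 -c "
from h import *;st()"
```

```text
time_s: 16.3
eef_pos: [0.5305, 0.0051, 0.3638]
tool_rot: [-0.023, 1.0, -0.0, 0.0]
contact_force: [1.1, 0.1, -0.1]
finger_gap: 0.0196
grip_force: 40.8
t 16.3 p [0.5305 0.0051 0.3638] F [ 1.1  0.1 -0.1] M [-0.02 -0.14 -0.01] gap 0.0196 grip 40.8
[[-0.9989, -0.0464, 0.0005], [-0.0464, 0.9989, -0.0001], [-0.0005, -0.0001, -1.0]] [-0.139  0.028  1.816  0.     1.297 -1.756]
```

The pins now catch 1 mm deeper, and the hole's edge pushes the bar toward +x. That looks like the chamfer on the rim, so I slide on in small steps.

```bash
python3 -m pendant '{"twist":[[0,0,0],[0,0,0],[0,0,0],[0,0,0],[0,0,0],[0,0,0],[0,0,0],[0,0,0]],"translation":[[-0.04,0,0],[0,0,0],[-0.04,0,0],[0,0,0],[-0.04,0,0],[0,0,0],[0,0,0],[0,0,0]],"claw":[0,0,0,0,0,0,0,0]}' 40
python3 -c "
from h import *;st()"
```

```text
time_s: 17.1
eef_pos: [0.5315, 0.0052, 0.3633]
tool_rot: [-0.023, 1.0, 0.0, -0.0]
contact_force: [1.1, -1.0, -3.3]
finger_gap: 0.0194
grip_force: 40.4
t 17.1 p [0.5315 0.0052 0.3633] F [ 1.1 -1.  -3.3] M [ 0.02 -0.09  0.02] gap 0.0194 grip 40.4
[[-0.9989, -0.0464, -0.0007], [-0.0464, 0.9989, 0.0001], [0.0007, 0.0001, -1.0]] [-0.139  0.031  1.814 -0.     1.297 -1.756]
```

```bash
python3 -m pendant '{"twist":[[0,0,0],[0,0,0],[0,0,0],[0,0,0],[0,0,0],[0,0,0],[0,0,0],[0,0,0]],"translation":[[-0.03,0,0.03],[0,0,0],[0,0,0.03],[0,0,0],[0,0,0.03],[0,0,0],[0,0,0],[0,0,0]],"claw":[0,0,0,0,0,0,0,0]}' 40
python3 -c "
from h import *;st()"

```

```text
time_s: 17.9
eef_pos: [0.5319, 0.0052, 0.3627]
tool_rot: [-0.023, 1.0, -0.0, 0.0]
contact_force: [-0.0, 0.6, -3.9]
finger_gap: 0.0195
grip_force: 40.4
t 17.9 p [0.5319 0.0052 0.3627] F [-0.   0.6 -3.9] M [ 0.03  0.02 -0.01] gap 0.0195 grip 40.4
[[-0.9989, -0.0464, 0.0], [-0.0464, 0.9989, -0.0], [-0.0, -0.0, -1.0]] [-0.139  0.032  1.814 -0.     1.295 -1.756]
```

The pins are in. I lower further, about 4 mm, checking the side forces.

```bash
python3 -m pendant '{"twist":[[0,0,0],[0,0,0],[0,0,0],[0,0,0],[0,0,0],[0,0,0],[0,0,0],[0,0,0]],"translation":[[0,0,0.05],[0,0,0.05],[0,0,0.05],[0,0,0.05],[0,0,0.05],[0,0,0.05],[0,0,0],[0,0,0]],"claw":[0,0,0,0,0,0,0,0]}' 40
python3 -c "
from h import *;st()"
python3 -m pendant '{"twist":[[0,0,0],[0,0,0],[0,0,0],[0,0,0],[0,0,0],[0,0,0],[0,0,0],[0,0,0]],"translation":[[0,0,0.05],[0,0,0.05],[0,0,0.05],[0,0,0.05],[0,0,0.03],[0,0,0],[0,0,0],[0,0,0]],"claw":[0,0,0,0,0,0,0,0]}' 40
python3 -c "
from h import *;st()"
```

```text
time_s: 18.7
eef_pos: [0.5319, 0.0052, 0.3597]
tool_rot: [-0.023, 1.0, -0.0, 0.0]
contact_force: [-1.0, -0.5, -2.4]
finger_gap: 0.0194
grip_force: 40.4
t 18.7 p [0.5319 0.0052 0.3597] F [-1.  -0.5 -2.4] M [0.03 0.03 0.05] gap 0.0194 grip 40.4
[[-0.9989, -0.0464, 0.0], [-0.0464, 0.9989, -0.0], [-0.0, -0.0, -1.0]] [-0.139  0.035  1.817 -0.     1.29  -1.756]
time_s: 19.5
eef_pos: [0.5319, 0.0052, 0.3574]
tool_rot: [-0.023, 1.0, -0.0, 0.0]
contact_force: [-0.0, 0.9, -2.2]
finger_gap: 0.0193
grip_force: 40.4
t 19.5 p [0.5319 0.0052 0.3574] F [-0.   0.9 -2.2] M [ 0.04 -0.02 -0.02] gap 0.0193 grip 40.4
[[-0.9989, -0.0464, 0.0], [-0.0464, 0.9989, -0.0], [-0.0, -0.0, -1.0]] [-0.139  0.037  1.819 -0.     1.285 -1.756]
```

```bash
python3 -m pendant '{"twist":[[0,0,0],[0,0,0],[0,0,0],[0,0,0],[0,0,0],[0,0,0],[0,0,0],[0,0,0]],"translation":[[0,0,0.03],[0,0,0.03],[0,0,0.03],[0,0,0.03],[0,0,0],[0,0,0.02],[0,0,0],[0,0,0]],"claw":[0,0,0,0,0,0,0,0]}' 40
python3 -c "
from h import *;st()"
python3 -m pendant '{"twist":[[0,0,0],[0,0,0],[0,0,0],[0,0,0],[0,0,0],[0,0,0],[0,0,0],[0,0,0]],"translation":[[0,0,0.02],[0,0,0],[0,0,0],[0,0,0],[0,0,0],[0,0,0],[0,0,0],[0,0,0]],"claw":[0,0,0,0,0,0,0,0]}' 40
python3 -c "
from h import *;st()"
```

```text
time_s: 20.3
eef_pos: [0.5319, 0.0052, 0.3561]
tool_rot: [-0.023, 1.0, -0.0, 0.0]
contact_force: [-0.2, 0.6, -2.3]
finger_gap: 0.0194
grip_force: 40.6
t 20.3 p [0.5319 0.0052 0.3561] F [-0.2  0.6 -2.3] M [ 0.01  0.   -0.01] gap 0.0194 grip 40.6
[[-0.9989, -0.0465, 0.0001], [-0.0465, 0.9989, -0.0001], [-0.0001, -0.0001, -1.0]] [-0.139  0.038  1.82  -0.     1.283 -1.756]
time_s: 21.1
eef_pos: [0.5319, 0.0052, 0.3559]
tool_rot: [-0.023, 1.0, -0.0, 0.0]
contact_force: [-2.1, 0.2, 2.1]
finger_gap: 0.0193
grip_force: 41.1
t 21.1 p [0.5319 0.0052 0.3559] F [-2.1  0.2  2.1] M [ 0.03  0.34 -0.05] gap 0.0193 grip 41.1
[[-0.9989, -0.0463, 0.0002], [-0.0463, 0.9989, -0.0001], [-0.0002, -0.0001, -1.0]] [-0.139  0.039  1.821 -0.     1.282 -1.756]
```

The underside met the beam 9.0 mm below the pin contact, so the bar is seated. One more light press, then ease off and open partway (the front wall is close).

```bash
python3 -m pendant '{"twist":[[0,0,0],[0,0,0],[0,0,0],[0,0,0],[0,0,0],[0,0,0],[0,0,0],[0,0,0]],"translation":[[0,0,0.03],[0,0,0.03],[0,0,0],[0,0,0],[0,0,0],[0,0,0],[0,0,0],[0,0,0]],"claw":[0,0,0,0,0,0,0,0]}' 40
python3 -c "
from h import *;st()"
python3 -m pendant '{"twist":[[0,0,0],[0,0,0],[0,0,0],[0,0,0],[0,0,0],[0,0,0],[0,0,0],[0,0,0]],"translation":[[0,0,-0.05],[0,0,0],[0,0,0],[0,0,0],[0,0,0],[0,0,0],[0,0,0],[0,0,0]],"claw":[0,0,0,0.26,0.3,0.35,0.42,0.42]}' 20
python3 -c "
from h import *;st()"
```

```text
time_s: 21.9
eef_pos: [0.5319, 0.0052, 0.3552]
tool_rot: [-0.023, 1.0, -0.0, 0.0]
contact_force: [-2.0, -0.1, 3.2]
finger_gap: 0.0193
grip_force: 41.3
t 21.9 p [0.5319 0.0052 0.3552] F [-2.  -0.1  3.2] M [0.06 0.35 0.01] gap 0.0193 grip 41.3
[[-0.9989, -0.0464, 0.0001], [-0.0464, 0.9989, -0.0], [-0.0001, -0.0, -1.0]] [-0.139  0.039  1.821  0.     1.281 -1.756]
time_s: 22.7
eef_pos: [0.5327, 0.003, 0.3572]
tool_rot: [-0.023, 1.0, -0.003, 0.002]
contact_force: [-0.5, -11.5, 6.8]
finger_gap: 0.0359
grip_force: 0.0
t 22.7 p [0.5327 0.003  0.3572] F [ -0.5 -11.5   6.8] M [-1.11 -0.03  0.  ] gap 0.0359 grip 0.0
[[-0.999, -0.0452, 0.0034], [-0.0453, 0.999, -0.0052], [-0.0032, -0.0054, -1.0]] [-0.141  0.038  1.819 -0.005  1.281 -1.756]
```

On opening, the finger linkage touched the front wall (11 N, below the limit). I narrow the opening a bit before rising.

```bash
python3 -m pendant '{"twist":[[0,0,0],[0,0,0],[0,0,0],[0,0,0],[0,0,0],[0,0,0],[0,0,0],[0,0,0]],"translation":[[0,0,0],[0,0,0],[0,0,0],[0,0,0],[0,0,0],[0,0,0],[0,0,0],[0,0,0]],"claw":[0.37,0.33,0.3,0.3,0.3,0.3,0.3,0.3]}' 20
python3 -c "
from h import *;st()"
```

```text
time_s: 23.5
eef_pos: [0.5318, 0.0053, 0.3555]
tool_rot: [-0.023, 1.0, 0.0, -0.0]
contact_force: [0.1, 1.0, -0.4]
finger_gap: 0.0256
grip_force: 0.0
t 23.5 p [0.5318 0.0053 0.3555] F [ 0.1  1.  -0.4] M [ 0.03  0.03 -0.03] gap 0.0256 grip 0.0
[[-0.9989, -0.0466, -0.0004], [-0.0466, 0.9989, 0.0002], [0.0004, 0.0002, -1.0]] [-0.138  0.039  1.821  0.     1.282 -1.756]
```

No contact now, and 3 mm clear on each side. I rise straight up and check.

```bash
python3 -m pendant '{"twist":[[0,0,0],[0,0,0],[0,0,0],[0,0,0],[0,0,0],[0,0,0],[0,0,0],[0,0,0]],"translation":[[0,0,-0.3],[0,0,-0.6],[0,0,-1],[0,0,-1.5],[0,0,-2],[0,0,-3],[0,0,-3],[0,0,-2]],"claw":[0.3,0.3,0.3,0.3,0.3,0.3,0.3,0.3]}' 20
python3 -m pendant '{"twist":[[0,0,0],[0,0,0],[0,0,0],[0,0,0],[0,0,0],[0,0,0],[0,0,0],[0,0,0]],"translation":[[0,0,0],[0,0,0],[0,0,0],[0,0,0],[0,0,0],[0,0,0],[0,0,0],[0,0,0]],"claw":[0.3,0.3,0.5,1,1,1,1,1]}' 20
python3 - <<'E'
from h import *
snap('wrist','w4');st()
p,d,X=cloud('w4')
m=(X[...,2]>.19)&(X[...,2]<.228)&(abs(X[...,1]-.005)<.02)&(abs(X[...,0]-.53)<.125)
q=X[m]; print(m.sum(),cv2.minAreaRect(q[:,:2].astype(np.float32)))
for x in np.arange(.44,.64,.03):
    k=abs(q[:,0]-x)<.01; print(round(x,2),k.sum(),np.median(q[k][:,2]).round(4),q[k][:,1].mean().round(4))
E
```

```text
time_s: 24.3
eef_pos: [0.5319, 0.0052, 0.4939]
tool_rot: [-0.023, 1.0, -0.0, 0.002]
contact_force: [0.5, -0.3, 0.0]
finger_gap: 0.0256
grip_force: 0.0
time_s: 25.1
eef_pos: [0.5319, 0.0052, 0.4895]
tool_rot: [-0.023, 1.0, 0.0, -0.0]
contact_force: [-0.8, -0.3, -0.3]
finger_gap: 0.0855
grip_force: 0.0
t 25.15 p [0.5319 0.0052 0.4896] F [-1.  -0.7 -0.3] M [-0.04 -0.05 -0.02] gap 0.0855 grip 0.0
[[-0.9989, -0.0464, -0.0001], [-0.0464, 0.9989, 0.0], [0.0001, 0.0, -1.0]] [-0.139 -0.047  1.654  0.     1.535 -1.756]
5835 ((0.5327731966972351, 0.005301636643707752), (0.21224460005760193, 0.02035463973879814), 2.773397922515869)
0.44 744 0.2125 0.0008
0.47 686 0.2125 0.0022
0.5 594 0.2126 0.0037
0.53 550 0.2127 0.0051
0.56 490 0.2127 0.0064
0.59 445 0.2127 0.008
0.62 412 0.2127 0.0094
```

View pics/w4.png

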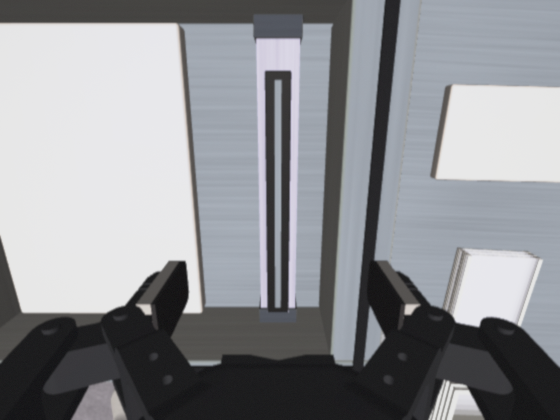

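The bar lies along the beam, from (278,75) to (278,310) in the picture. Its top is level at 0.2126 m over its whole length (beam face plus 34 mm), so it is flat and home, and the gripper is clear. I hand in.

```bash
python3 -c "
from station import arm; print(arm.job_done())"
```

```text
the job is handed in; nothing more can be done
None
```

The seal bar is back in, both pins home and the bar flat on the beam, handed in at 25 s; the only slip was a finger touching the front wall at about 13 N as it opened, which did not shift the bar.

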